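# Square up a tube block to the fence

### The job

The heavy aluminium tube block stands roughly end-on to the low steel fence on the bench. With the fingertips, push it round on the bench and up to the fence, until one of its long sides lies flush against the fence's straight face with neither end sticking out past the fence; then take the hand away. Only push it: do not lift, carry or tip it, and leave the bottle, the jar and the tip box where they stand.

Things in the scene. Friction and masses are not known exactly. Their poses are not given: they have to be found in the camera images.
- block: heavy loose block of bare aluminium for test tubes, about 0.9 kg, 90 mm (its x) by 130 mm (its y, the long way) by 36 mm high, with 12 round blind holes of 18 mm in its flat top (3 rows of 4). Origin: centre of its underside; z up. It slides flat on the bench when pushed low on its sides. Its two long sides (at x = -45 and x = +45 mm) are alike: either may end against the fence. It starts with its long way 50 to 130 degrees off the fence's.
- fence: low dark steel fence fixed to the bench: an upright bar 230 mm long, 8 mm thick and 26 mm high, with a flat foot and two black thumb screws (up to 23 mm high) behind it, reaching 42 mm behind the face. Origin: middle of the foot of the straight face that the block must lie against (the face towards the robot). x points horizontally out of the back of the fence, away from the block; y runs along the face (ends at -115 and +115 mm); z up.
- bottle: bystander: small amber reagent bottle, 54 mm across, 100 mm high, standing loose beyond one end of the fence. Origin: centre of its underside.
- jar: bystander: small white jar, 54 mm across, 65 mm high, standing loose beyond the other end of the fence. Origin: centre of its underside.
- tipbox: bystander: grey closed box of pipette tips, 75 mm (x) by 110 mm (y) by 45 mm high, standing loose farther out on the left. Origin: centre of its underside.
Not all that is in view belongs to the job. Of the things that look like the fence, the smallest one is meant.

How it is judged:
By the outcome, as a careful person would: the job done as asked, in the order asked, and still so for the second after the job is handed in, with the robot touching nothing.
It also fails if it takes over 72 s, if anything falls off the work surface, if the arm or the gripper's body presses on something with over 40 N, if the wrist force passes 120 N, or if a joint passes its speed limit or range.

### The arm

A 6-joint arm with a two-finger parallel gripper is mounted at the origin on the work surface. World frame = base frame: x ahead of the robot, y to its left, z up, the work surface at z = 0. Lengths are in m, angles in rad, forces in N, time in s.
With the tool pointing down it reaches from about 0.35 to 0.975 m from the base axis. Payload 4.9 kg.
Tool frame: the origin (TCP) lies midway between the tips of the shut fingers; the grasp point (between the pads) lies manip.grip_depth behind it (manip.grip_depth is the distance from the TCP to the grasp point, in m); z points along the fingers, y is the direction in which the jaws open and shut (so a half turn about z gives the same grasp; the last joint's range is limited). The gripper opens to 85 mm and grips with 20 to 120 N. Pads are 22 mm wide; open, the fingers measure 114 mm over their backs; the gripper's body (76 mm by 85 mm) begins 54 mm behind the grasp point. The pads swing forward as they close: fully open they stand 13 mm farther back than shut.
Start: joints at [-1.324, 0.053, 1.613, -0, 1.476, -0.119], TCP at [0.224, -0.584, 0.231] pointing down, gripper open.
Joint ranges: [-3.01, 3.01], [-1.01, 2.22], [0.06, 2.58], [-1.02, 4.17], [0.09, 2.62], [-3.14, 3.14]. Speed limits (rad/s): [2.57, 2.57, 3.14, 3.14, 3.14, 3.14].

### API

Orientations are given as a unit quaternion [w, x, y, z].
In Python, from plant import monitor, grab_frame, manip gives the robot as it stands.
- The arm moves only by the tool step_arm, never from a script. Its argument "series" is a list of rows, each an object of numbers: "tx", "ty", "tz": the shift along the tool's x, y, z in cm; "wx", "wy", "wz": the turn, a rotation vector about the tool's x, y, z in degrees; "grip": the finger opening in cm, from 0 to 8.54. In form: [{"tx": .., "ty": .., "tz": .., "wx": .., "wy": .., "wz": .., "grip": ..}, ...]. A call has exactly 10 rows; each row is the pose to reach, as a shift and turn from the pose commanded when the call began, along the tool's axes at that moment; what a row does not reach only later rows make up. A row lasts 1/12 s, in which the tool goes at most 41.7 mm and 7.16 degrees, less where a joint would pass 70% of its speed; a pose out of reach is approached as far as the arm can. A call with a gripper value outside its range is refused whole. The fingers move at their own pace and stop on an object; the grip force is fixed at half the most. Time passes only in rows, so rows that repeat a pose let the fingers close, or fill a call up. It gives the time, the measured TCP pose, the force and the opening at its end, in the units of the state.
- monitor.state(): the state, without advancing time (a new reading comes with each control period).
- grab_frame(name): name is "scene" or "top" or "wrist"; returns a dict with "color" (420x560x3 uint8, red, green, blue), "K" (3x3 intrinsics, pixels), "rvec" (rotation vector, rad) and "tvec" (3), from world to camera coordinates, as OpenCV has them. Camera axes: x right, y down, z forward; pixel columns grow to the right and rows downward; lengths in m; the calibration is good to about 2 mm. A picture is of the moment at which its call begins. There is no depth.
- manip.job_done(): hands the job in, once; it reports no verdict.
The state is a dict: "time": time; "joint_pos": joint angles; "joint_vel": joint speeds; "joint_efforts": joint torques, N m; "tool_pos": TCP position; "tool_rot": TCP orientation; "contact_force": force on the tool from outside, world axes, zero at the start; "ft_torque": the same for the moment, N m; "gripper_width": opening from 0.0 (shut) to 1.0 (fully open).
Only numpy, scipy, OpenCV 4.12 (cv2) and the standard library are available. Lean on these libraries where they do the work, as an engineer would, in place of code of your own. Each camera call takes 0.05 s, during which the arm holds its last target.

## Working session

There is one attempt and no reset: what is moved stays moved. The work goes in short steps, Python scripts to look and compute and a tool call to move; the robot and the scene stay as the last step left them, time stands still between calls to the robot, and variables do not carry over. Pictures are saved under pics/ and viewed, and the job is handed in when it is done.

Besides the shell and the picture viewer there is one more tool, called after "Call:" as name(argument=value, ...), one argument or row to a line, values as JSON. step_arm: Moves the arm, as the interface text tells. Its arguments: {"type":"object","properties":{"series":{"type":"array"}},"required":["series"]}

```bash
ls; mkdir -p pics
python3 - <<'E'
from plant import monitor, grab_frame, manip
import cv2, numpy as np
s=monitor.state()
for k,v in s.items(): print(k,v)
print(manip.grip_depth)
for n in ["scene","top","wrist"]:
    f=grab_frame(n)
    cv2.imwrite(f"pics/{n}0.png",f["color"][:,:,::-1])
    print(n,f["K"],f["rvec"],f["tvec"])
E
```

```text
pics
time 0.0
joint_pos [-1.32402211e+00  5.33597355e-02  1.61432347e+00 -3.21902475e-05
  1.47600357e+00 -1.19015386e-01]
joint_vel [ 0.00035614  0.00093045  0.00170075  0.00158509 -0.00044687 -0.00228039]
joint_efforts [-1.14654864e-03 -3.93670321e+01 -3.70178211e+01 -2.08903957e-04
  7.05042956e-03 -3.87562537e-06]
tool_pos [ 0.2233803  -0.58303463  0.23004364]
tool_rot [-1.04390028e-03  9.83320497e-01  1.81878265e-01 -8.28285940e-05]
contact_force [ 0.28825059 -0.92816085 -0.31456595]
ft_torque [0.00854033 0.00816122 0.08185219]
gripper_width 1.0013714945278882
0.0187
scene [[525.37537203   0.         277.46785189]
 [  0.         525.37537203 204.74582905]
 [  0.           0.           1.        ]] [ 0.92046406  2.48753132 -1.12213393] [ 0.31964796 -0.20905733  1.60411456]
top [[513.93133591   0.         283.69273035]
 [  0.         513.93133591 202.78639308]
 [  0.           0.           1.        ]] [ 2.15998213 -2.19342994  0.10768673] [0.08425149 0.48642669 1.16096479]
wrist [[356.15833926   0.         271.9175223 ]
 [  0.         356.15833926 206.99192435]
 [  0.           0.           1.        ]] [-2.40030391  1.65088599  0.22498573] [-0.62357547 -0.03586452  0.37925073]
```

View pics/top0.png

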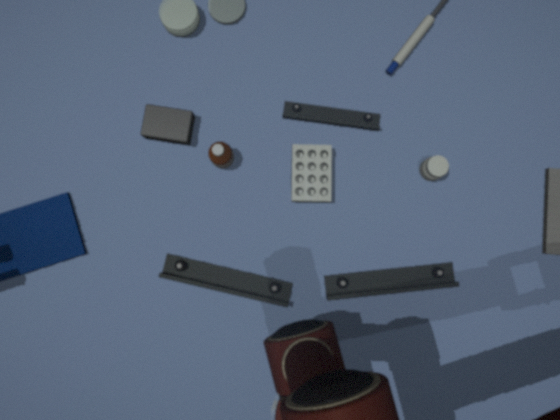

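View pics/scene0.png

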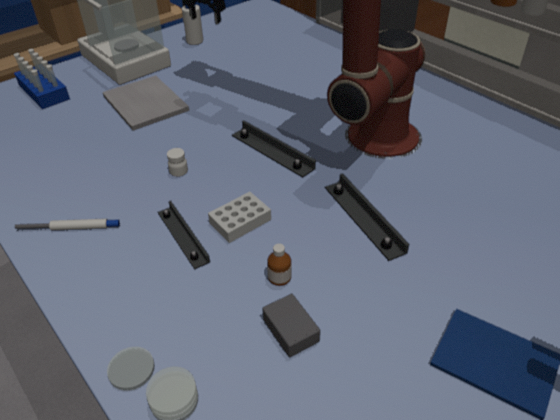

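View pics/wrist0.png

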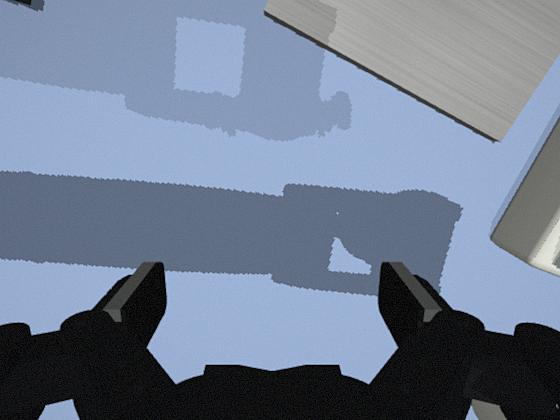

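The top view shows the smallest fence at about (283–380, 102–130). The block is at about (312, 173), close below the fence. The bottle is at (221, 154), the jar at (435, 167) and the tip box at (168, 124). Next I'll enlarge it.

Run:
```python
import cv2
im=cv2.imread("pics/top0.png")
c=im[90:215,200:400]
c=cv2.convertScaleAbs(c,alpha=1.4,beta=10)
cv2.imwrite("pics/top0c.png",cv2.resize(c,(800,500),interpolation=cv2.INTER_CUBIC))
im=cv2.imread("pics/scene0.png")
c=im[190:310,150:310]
c=cv2.convertScaleAbs(c,alpha=1.4,beta=10)
cv2.imwrite("pics/scene0c.png",cv2.resize(c,(800,600),interpolation=cv2.INTER_CUBIC))
```

```text
(no output)
```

View pics/top0c.png

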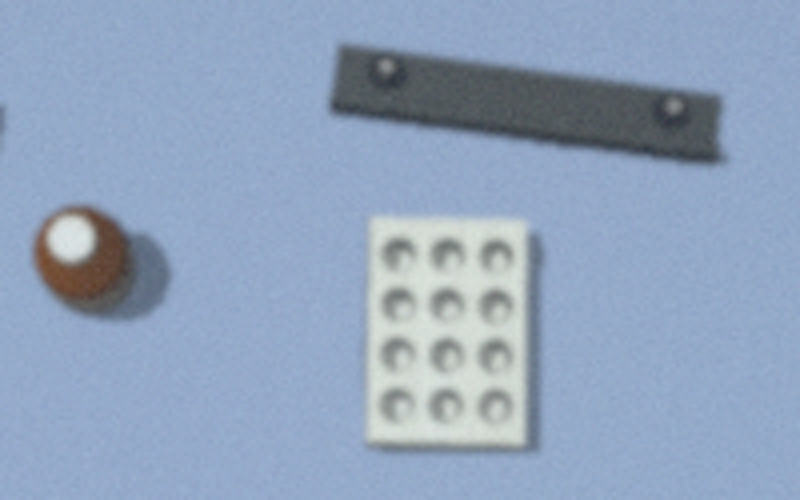

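View pics/scene0c.png

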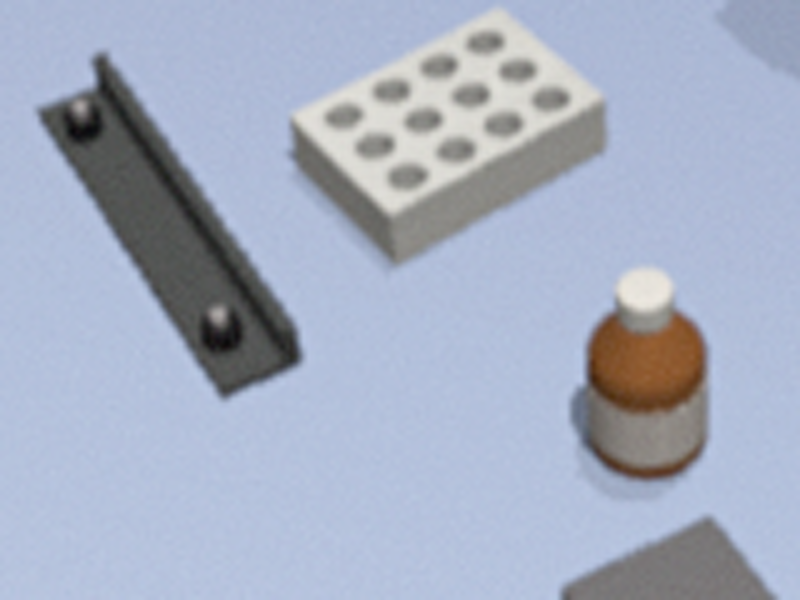

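```bash
cat > h.py <<'E'
import numpy as np, cv2
from scipy.optimize import least_squares
CAL={}
def setcal(n,f): CAL[n]=(np.array(f["K"]),np.array(f["rvec"],float),np.array(f["tvec"],float))
def unproj(n,px,z):
    K,r,t=CAL[n]; R=cv2.Rodrigues(r)[0]
    px=np.atleast_2d(px).astype(float)
    d=(np.linalg.inv(K)@np.c_[px,np.ones(len(px))].T).T@R
    c=-R.T@t
    s=(z-c[2])/d[:,2]
    return c+s[:,None]*d
def proj(n,P):
    K,r,t=CAL[n]
    return cv2.projectPoints(np.atleast_2d(P).astype(float),r,t,K,None)[0].reshape(-1,2)
def T2(p,L):
    c,s=np.cos(p[2]),np.sin(p[2]); L=np.atleast_2d(L)
    return np.c_[p[0]+c*L[:,0]-s*L[:,1],p[1]+s*L[:,0]+c*L[:,1],L[:,2]]
def fit(obs,p0):
    """obs: list of (cam, local pts, px)"""
    f=lambda p: np.concatenate([(proj(n,T2(p,L))-np.array(px)).ravel() for n,L,px in obs])
    r=least_squares(f,p0); return r.x, f(r.x)
BT=np.array([[.045,.065,.036],[.045,-.065,.036],[-.045,-.065,.036],[-.045,.065,.036]])
import json
CALF='cal.json'
E
python3 - <<'E'
import sys; sys.path.insert(0,'.')
from h import *
from plant import grab_frame
for n in ["scene","top"]: 
    setcal(n,grab_frame(n))
    K,r,t=CAL[n]; print(n,"cam at",-cv2.Rodrigues(r)[0].T@t)
json.dump({n:[a.tolist() for a in CAL[n]] for n in CAL},open(CALF,'w'))
top=np.array([[370,217],[527,220],[525,443],[367,441]])/4+[200,90]
P=unproj("top",top,.036); print(P.round(4)); 
sc=np.array([[292,118],[500,8],[605,98],[397,212]])/5+[150,190]
Q=unproj("scene",sc,.036); print(Q.round(4))
fe=unproj("top",np.array([[332,110],[718,161]])/4+[200,90],.026);print("fence",fe.round(4), np.linalg.norm(fe[1]-fe[0]))
fs=unproj("scene",np.array([[100,55],[299,337]])/5+[150,190],.026);print("fence s",fs.round(4), np.linalg.norm(fs[1]-fs[0]))
print("bottle", unproj("top",[[221,154.]],.05), "jar",unproj("top",[[435,167.]],.04))
print("bottle s", unproj("scene",[[279,280.]],.0), "jar",unproj("scene",[[177,172.]],.0))
E
```

```text
scene cam at [1.08805282 0.82770802 0.92201075]
top cam at [0.37808644 0.08480168 1.20058644]
[[ 0.6213  0.0545  0.036 ]
 [ 0.6183 -0.0358  0.036 ]
 [ 0.4894 -0.0315  0.036 ]
 [ 0.4919  0.0584  0.036 ]]
[[ 0.6168 -0.0294  0.036 ]
 [ 0.4872 -0.0273  0.036 ]
 [ 0.4904  0.0624  0.036 ]
 [ 0.6166  0.0589  0.036 ]]
fence [[ 0.687   0.0753  0.026 ]
 [ 0.6536 -0.1489  0.026 ]] 0.22667963468571128
fence s [[ 0.6592 -0.145   0.026 ]
 [ 0.6937  0.0864  0.026 ]] 0.2340438242084368
bottle [[0.59830814 0.2173349  0.05      ]] jar [[ 0.56296391 -0.27032505  0.04      ]]
bottle s [[ 6.03158834e-01  2.25847105e-01 -1.11022302e-16]] jar [[ 0.56587579 -0.26794611  0.        ]]
```

```bash
cat >> h.py <<'E'
from scipy.spatial.transform import Rotation as Ro
def loadcal():
    for n,a in json.load(open(CALF)).items(): CAL[n]=tuple(np.array(x) for x in a)
def tool(s):
    q=s["tool_rot"]; return np.array(s["tool_pos"]),Ro.from_quat([q[1],q[2],q[3],q[0]])
def down(yaw): # tool z down, x axis at world yaw (deg)
    return Ro.from_euler('z',yaw,degrees=True)*Ro.from_euler('x',180,degrees=True)
def rel(s,pos,yaw):
    p,R=tool(s); d=R.inv().apply(np.array(pos)-p)*100
    w=(R.inv()*down(yaw)).as_rotvec(degrees=True)
    return d.round(2),w.round(2)
def show(s):
    p,R=tool(s); x=R.apply([1,0,0]); 
    print("t %.2f"%s["time"],"pos",p.round(4),"yaw %.2f"%np.degrees(np.arctan2(x[1],x[0])),"F",np.round(s["contact_force"],1),"w %.2f"%s["gripper_width"])
E
python3 - <<'E'
import sys; sys.path.insert(0,'.')
from h import *
from plant import monitor
s=monitor.state(); show(s)
print(rel(s,[0.491,0.097,0.231],88.5))
E
```

```text
t 0.25 pos [ 0.2235 -0.5834  0.2307] yaw 20.96 F [0.7 0.2 0.9] w 1.00
(array([ 4.932e+01, -5.397e+01,  3.000e-02]), array([-4.000e-02, -4.000e-02, -6.754e+01]))
```

Call:
step_arm(
  series=[
    {"tx": 2.5,"ty": -2.7,"grip": 0},
    {"tx": 5,"ty": -5.4,"grip": 0},
    {"tx": 7.5,"ty": -8.1,"grip": 0},
    {"tx": 10,"ty": -10.8,"grip": 0},
    {"tx": 12.5,"ty": -13.5,"grip": 0},
    {"tx": 15,"ty": -16.2,"grip": 0},
    {"tx": 17.5,"ty": -18.9,"grip": 0},
    {"tx": 20,"ty": -21.6,"grip": 0},
    {"tx": 22.5,"ty": -24.3,"grip": 0},
    {"tx": 25,"ty": -27,"grip": 0},
  ],
)

```text
$.series[0]: bad value
```

Call:
step_arm(
  series=[
    {"tx": 2.5,"ty": -2.7,"tz": 0,"wx": 0,"wy": 0,"wz": 0,"grip": 0},
    {"tx": 5,"ty": -5.4,"tz": 0,"wx": 0,"wy": 0,"wz": 0,"grip": 0},
    {"tx": 7.5,"ty": -8.1,"tz": 0,"wx": 0,"wy": 0,"wz": 0,"grip": 0},
    {"tx": 10,"ty": -10.8,"tz": 0,"wx": 0,"wy": 0,"wz": 0,"grip": 0},
    {"tx": 12.5,"ty": -13.5,"tz": 0,"wx": 0,"wy": 0,"wz": 0,"grip": 0},
    {"tx": 15,"ty": -16.2,"tz": 0,"wx": 0,"wy": 0,"wz": 0,"grip": 0},
    {"tx": 17.5,"ty": -18.9,"tz": 0,"wx": 0,"wy": 0,"wz": 0,"grip": 0},
    {"tx": 20,"ty": -21.6,"tz": 0,"wx": 0,"wy": 0,"wz": 0,"grip": 0},
    {"tx": 22.5,"ty": -24.3,"tz": 0,"wx": 0,"wy": 0,"wz": 0,"grip": 0},
    {"tx": 25,"ty": -27,"tz": 0,"wx": 0,"wy": 0,"wz": 0,"grip": 0},
  ],
)

```text
time: 1.08
tool_pos: [0.3606, -0.2404, 0.2314]
tool_rot: [0.0, 0.983, 0.182, 0.0]
contact_force: [1.0, 0.9, 0.1]
gripper_width: 0.002
```

Call:
step_arm(
  series=[
    {"tx": 2.4,"ty": -2.7,"tz": 0,"wx": 0,"wy": 0,"wz": -6.7,"grip": 0},
    {"tx": 4.9,"ty": -5.4,"tz": 0,"wx": 0,"wy": 0,"wz": -13.5,"grip": 0},
    {"tx": 7.3,"ty": -8.1,"tz": 0,"wx": 0,"wy": 0,"wz": -20.2,"grip": 0},
    {"tx": 9.7,"ty": -10.8,"tz": 0,"wx": 0,"wy": 0,"wz": -27,"grip": 0},
    {"tx": 12.1,"ty": -13.5,"tz": 0,"wx": 0,"wy": 0,"wz": -33.7,"grip": 0},
    {"tx": 14.6,"ty": -16.2,"tz": 0,"wx": 0,"wy": 0,"wz": -40.5,"grip": 0},
    {"tx": 17,"ty": -18.9,"tz": 0,"wx": 0,"wy": 0,"wz": -47.2,"grip": 0},
    {"tx": 19.4,"ty": -21.6,"tz": 0,"wx": 0,"wy": 0,"wz": -54,"grip": 0},
    {"tx": 21.9,"ty": -24.3,"tz": 0,"wx": 0,"wy": 0,"wz": -60.7,"grip": 0},
    {"tx": 24.3,"ty": -27,"tz": 0,"wx": 0,"wy": 0,"wz": -67.5,"grip": 0},
  ],
)

```text
time: 1.92
tool_pos: [0.4911, 0.099, 0.2314]
tool_rot: [0.0, 0.714, 0.7, 0.0]
contact_force: [-0.1, 0.6, 0.1]
gripper_width: -0.0
```

Run:
```python
import sys; sys.path.insert(0,'.')
from h import *
from plant import monitor,grab_frame
s=monitor.state(); show(s)
print(rel(s,[0.491,0.097,0.12],88.5))
for n in ["top","scene","wrist"]:
    cv2.imwrite(f"pics/{n}1.png",grab_frame(n)["color"][:,:,::-1])
```

```text
t 1.92 pos [0.4911 0.099  0.2314] yaw 88.82 F [-0.1  0.6  0.1] w -0.00
(array([-2.000e-01, -1.000e-02,  1.114e+01]), array([0.03, 0.  , 0.32]))
```

View pics/top1.png

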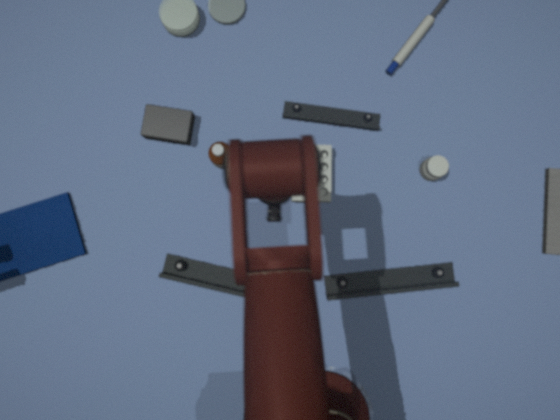

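View pics/wrist1.png

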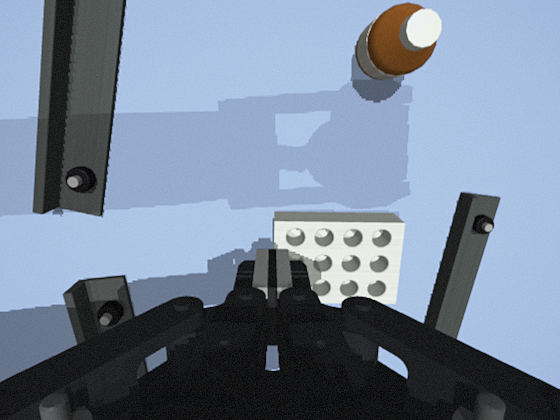

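The wrist view shows the block's left (long) side face at rows 212–222, columns 275–404. The bottle is at (405, 40) and the small fence is on the right. In the top view the arm hides about half of the block. I'll cross-check the block's position with the wrist camera.

Run:
```python
import sys; sys.path.insert(0,'.')
from h import *
from plant import monitor,grab_frame
f=grab_frame("wrist"); setcal("wrist",f); K,r,t=CAL["wrist"]; print("cam at",-cv2.Rodrigues(r)[0].T@t)
im=f["color"][:,:,::-1][190:320,255:420]
cv2.imwrite("pics/w1c.png",cv2.resize(im,None,fx=4.6,fy=4.6,interpolation=cv2.INTER_CUBIC))
print(unproj("wrist",[[276,222],[404,222],[397,303]],.036).round(4))
print(unproj("wrist",[[274,212],[402,211]],0).round(4))
```

```text
cam at [0.49122459 0.16585484 0.37486385]
[[ 0.4923  0.0571  0.036 ]
 [ 0.62    0.0542  0.036 ]
 [ 0.6194 -0.0364  0.036 ]]
[[0.4905 0.0571 0.    ]
 [0.6306 0.055  0.    ]]
```

View pics/w1c.png

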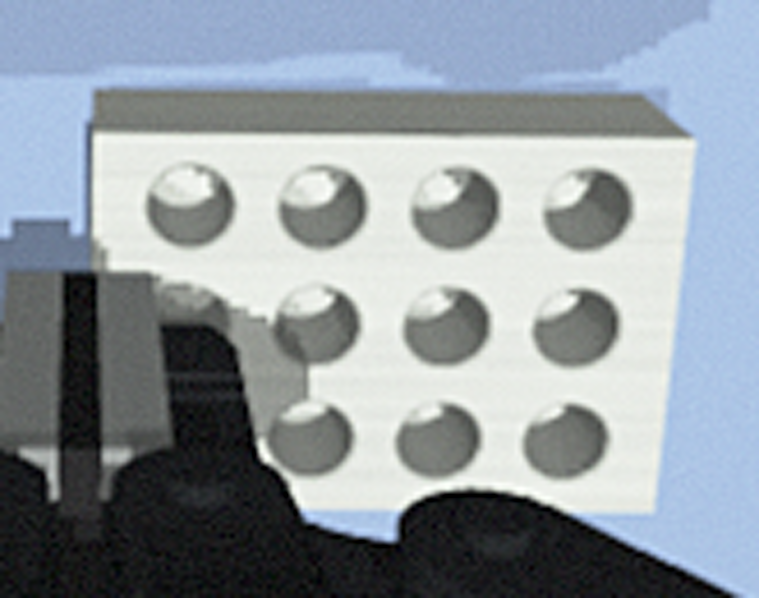

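Call:
step_arm(
  series=[
    {"tx": 0,"ty": 0,"tz": 3,"wx": 0,"wy": 0,"wz": 0.3,"grip": 0},
    {"tx": 0,"ty": 0,"tz": 6,"wx": 0,"wy": 0,"wz": 0.3,"grip": 0},
    {"tx": 0,"ty": 0,"tz": 9,"wx": 0,"wy": 0,"wz": 0.3,"grip": 0},
    {"tx": 0,"ty": 0,"tz": 12,"wx": 0,"wy": 0,"wz": 0.3,"grip": 0},
    {"tx": 0,"ty": 0,"tz": 15,"wx": 0,"wy": 0,"wz": 0.3,"grip": 0},
    {"tx": 0,"ty": 0,"tz": 18,"wx": 0,"wy": 0,"wz": 0.3,"grip": 0},
    {"tx": 0,"ty": 0,"tz": 20,"wx": 0,"wy": 0,"wz": 0.3,"grip": 0},
    {"tx": 0,"ty": 0,"tz": 21.5,"wx": 0,"wy": 0,"wz": 0.3,"grip": 0},
    {"tx": 0,"ty": 0,"tz": 22.1,"wx": 0,"wy": 0,"wz": 0.3,"grip": 0},
    {"tx": -1,"ty": 0,"tz": 22.1,"wx": 0,"wy": 0,"wz": 0.3,"grip": 0},
  ],
)

```text
time: 2.95
tool_pos: [0.4889, 0.0864, 0.0088]
tool_rot: [-0.001, 0.719, 0.695, -0.001]
contact_force: [0.1, 0.0, -0.7]
gripper_width: 0.005
```

Run:
```python
import sys; sys.path.insert(0,'.')
from h import *
from plant import monitor,grab_frame
s=monitor.state(); show(s)
for n in ["top","scene","wrist"]:
    cv2.imwrite(f"pics/{n}2.png",grab_frame(n)["color"][:,:,::-1])
a=cv2.imread("pics/scene2.png")[150:320,140:340]; b=cv2.imread("pics/wrist2.png")
cv2.imwrite("pics/m2.png",np.hstack([cv2.resize(a,(400,340)),cv2.resize(b,(400,340))]))
```

```text
t 2.95 pos [0.4889 0.0864 0.0088] yaw 88.12 F [ 0.1  0.  -0.7] w 0.01
```

View pics/m2.png

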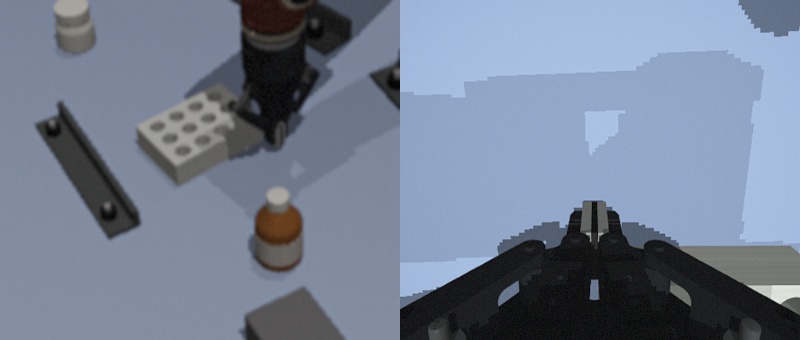

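Call:
step_arm(
  series=[
    {"tx": -0.6,"ty": 0.1,"tz": 0,"wx": 0,"wy": 0,"wz": -0.4,"grip": 0},
    {"tx": -1.2,"ty": 0.1,"tz": 0,"wx": 0,"wy": 0,"wz": -0.4,"grip": 0},
    {"tx": -1.7,"ty": 0.1,"tz": 0,"wx": 0,"wy": 0,"wz": -0.4,"grip": 0},
    {"tx": -1.9,"ty": 0.1,"tz": 0,"wx": 0,"wy": 0,"wz": -0.4,"grip": 0},
    {"tx": -2.2,"ty": -0.1,"tz": 0,"wx": 0,"wy": 0,"wz": -2.4,"grip": 0},
    {"tx": -2.6,"ty": -0.3,"tz": 0,"wx": 0,"wy": 0,"wz": -4.4,"grip": 0},
    {"tx": -2.9,"ty": -0.4,"tz": 0,"wx": 0,"wy": 0,"wz": -6.4,"grip": 0},
    {"tx": -3.3,"ty": -0.6,"tz": 0,"wx": 0,"wy": 0,"wz": -8.4,"grip": 0},
    {"tx": -3.7,"ty": -0.7,"tz": 0,"wx": 0,"wy": 0,"wz": -10.4,"grip": 0},
    {"tx": -4,"ty": -0.9,"tz": 0,"wx": 0,"wy": 0,"wz": -12.4,"grip": 0},
  ],
)

```text
time: 3.93
tool_pos: [0.4814, 0.0476, 0.0115]
tool_rot: [0.001, 0.638, 0.77, 0.002]
contact_force: [1.5, 3.5, 0.4]
gripper_width: -0.001
```

Run:
```python
import sys; sys.path.insert(0,'.')
from h import *
from plant import monitor,grab_frame
s=monitor.state(); show(s)
for n in ["top","scene","wrist"]:
    f=grab_frame(n); setcal(n,f)
    cv2.imwrite(f"pics/{n}3.png",f["color"][:,:,::-1])
a=cv2.imread("pics/scene3.png")[180:270,190:310]; b=cv2.imread("pics/top3.png")[90:240,220:420]
cv2.imwrite("pics/m3.png",np.hstack([cv2.resize(a,(400,300),interpolation=cv2.INTER_CUBIC),cv2.resize(b,(400,300),interpolation=cv2.INTER_CUBIC)]))
```

```text
t 3.93 pos [0.4814 0.0476 0.0115] yaw 100.64 F [1.5 3.5 0.4] w -0.00
```

View pics/m3.png

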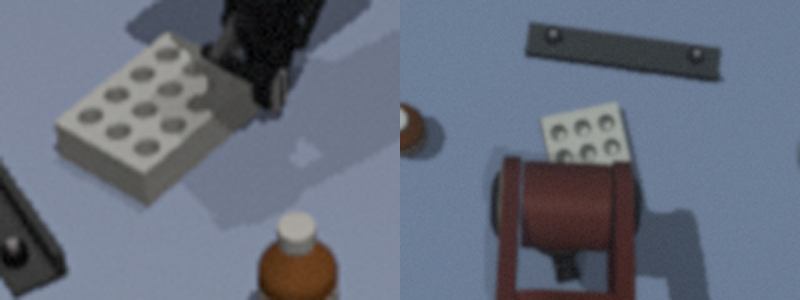

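```bash
cat >> h.py <<'E'
def crop(n,i,x0,y0,w,h,k,out):
    im=cv2.imread(f"pics/{n}{i}.png")[y0:y0+h,x0:x0+w]
    im=cv2.convertScaleAbs(im,alpha=1.4,beta=10)
    cv2.imwrite(out,cv2.resize(im,None,fx=k,fy=k,interpolation=cv2.INTER_CUBIC))
# fence (top cam): front top edge ends
E
python3 - <<'E'
import sys; sys.path.insert(0,'.')
from h import *
loadcal()
P=unproj("top",[[290.5,148.5],[330.2,141.3]],.036); print(P)
d=P[0]-P[1]; th=np.degrees(np.arctan2(d[1],d[0]))-90; print("theta",th, np.linalg.norm(d))
u=np.array([np.cos(np.radians(th)),np.sin(np.radians(th))]); print("C",P.mean(0)[:2]-.065*u)
from plant import monitor
s=monitor.state(); p,R=tool(s)
C=P.mean(0)[:2]-.065*u; n=np.array([-u[1],u[0]]); print("tool in block u,n:",(p[:2]-C)@u,(p[:2]-C)@n)
crop("top",3,280,130,70,50,8,"pics/t3c.png")
E
```

```text
[[ 0.61146826  0.05925765  0.036     ]
 [ 0.62695287 -0.03243852  0.036     ]]
theta 9.585030517219835 0.09299441452654218
C [0.55511799 0.00258634]
tool in block u,n: -0.06590480454157478 0.056241319315493275
```

View pics/t3c.png

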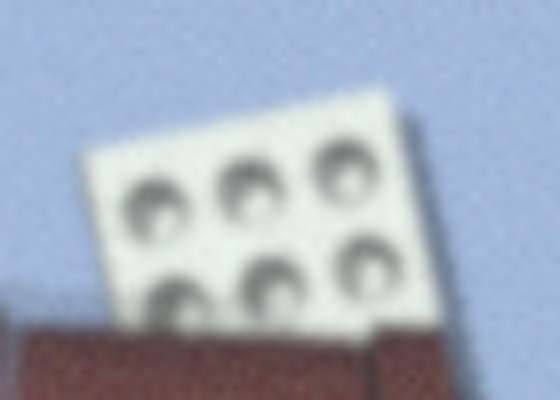

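Call:
step_arm(
  series=[
    {"tx": -0.3,"ty": -0.2,"tz": 0,"wx": 0,"wy": 0,"wz": -2,"grip": 0},
    {"tx": -0.7,"ty": -0.4,"tz": 0,"wx": 0,"wy": 0,"wz": -4,"grip": 0},
    {"tx": -1,"ty": -0.5,"tz": 0,"wx": 0,"wy": 0,"wz": -6,"grip": 0},
    {"tx": -1.4,"ty": -0.7,"tz": 0,"wx": 0,"wy": 0,"wz": -8,"grip": 0},
    {"tx": -1.8,"ty": -0.8,"tz": 0,"wx": 0,"wy": 0,"wz": -10,"grip": 0},
    {"tx": -2.1,"ty": -0.9,"tz": 0,"wx": 0,"wy": 0,"wz": -12,"grip": 0},
    {"tx": -2.5,"ty": -1.1,"tz": 0,"wx": 0,"wy": 0,"wz": -14,"grip": 0},
    {"tx": -2.9,"ty": -1.2,"tz": 0,"wx": 0,"wy": 0,"wz": -16,"grip": 0},
    {"tx": -3.3,"ty": -1.3,"tz": 0,"wx": 0,"wy": 0,"wz": -18,"grip": 0},
    {"tx": -3.7,"ty": -1.3,"tz": 0,"wx": 0,"wy": 0,"wz": -20,"grip": 0},
  ],
)

```text
time: 4.92
tool_pos: [0.4737, 0.0093, 0.0107]
tool_rot: [-0.001, 0.496, 0.869, 0.001]
contact_force: [-3.2, 6.3, 6.2]
gripper_width: -0.003
```

Run:
```python
import sys; sys.path.insert(0,'.')
from h import *
from plant import monitor,grab_frame
s=monitor.state(); show(s)
for n in ["top","scene"]:
    f=grab_frame(n)
    cv2.imwrite(f"pics/{n}4.png",f["color"][:,:,::-1])
crop("top",4,265,95,125,105,6,"pics/t4c.png")
```

```text
t 4.92 pos [0.4737 0.0093 0.0107] yaw 120.59 F [-3.2  6.3  6.2] w -0.00
```

View pics/t4c.png

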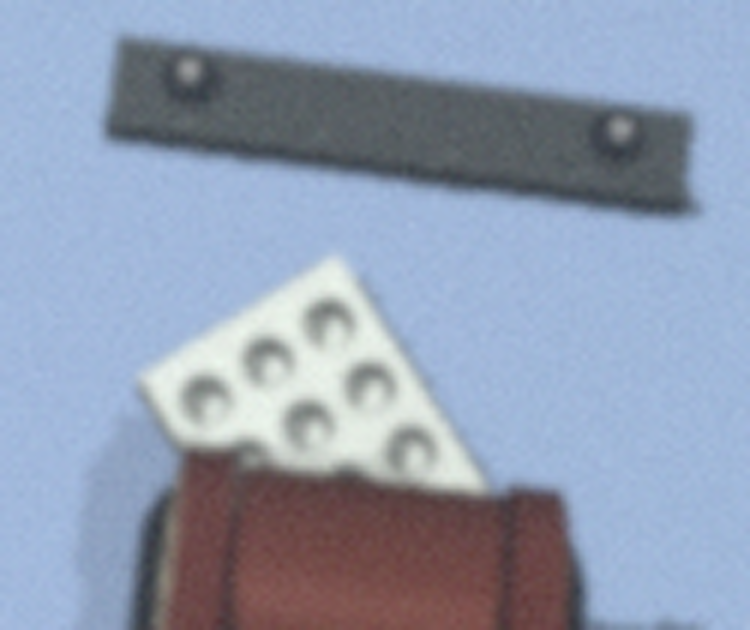

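```bash
cat >> h.py <<'E'
FO=np.array([0.6703,-0.0368]); FY=-8.5  # fence origin (top cam), yaw of its x
def blk(L,Rr,s=None):
    """far-end top corners px in top cam: L (left), R (right)"""
    P=unproj("top",[L,Rr],.036); d=P[0]-P[1]; th=np.degrees(np.arctan2(d[1],d[0]))-90
    u=np.array([np.cos(np.radians(th)),np.sin(np.radians(th))]); C=P.mean(0)[:2]-.065*u; n=np.array([-u[1],u[0]])
    print("w %.4f theta %.1f C"%(np.linalg.norm(d),th),C.round(4))
    a=np.radians(FY); X=np.array([np.cos(a),np.sin(a)]); Y=np.array([-X[1],X[0]])
    print("in fence x %.4f y %.4f  to go deg %.1f"%((C-FO)@X,(C-FO)@Y,90+FY-th))
    if s is not None:
        p,R=tool(s); print("tool in block u,n:",((p[:2]-C)@u).round(4),((p[:2]-C)@n).round(4))
E
python3 - <<'E'
import sys; sys.path.insert(0,'.')
from h import *
loadcal()
from plant import monitor
blk([288,158.3],[321.3,137],monitor.state())
E
```

```text
w 0.0915 theta 32.1 C [ 0.5579 -0.0079]
in fence x -0.1154 y 0.0120  to go deg 49.4
tool in block u,n: -0.0624 0.0588
```

Call:
step_arm(
  series=[
    {"tx": -0.3,"ty": -0.2,"tz": 0,"wx": 0,"wy": 0,"wz": -2,"grip": 0},
    {"tx": -0.7,"ty": -0.4,"tz": 0,"wx": 0,"wy": 0,"wz": -4,"grip": 0},
    {"tx": -1,"ty": -0.5,"tz": 0,"wx": 0,"wy": 0,"wz": -6,"grip": 0},
    {"tx": -1.4,"ty": -0.7,"tz": 0,"wx": 0,"wy": 0,"wz": -8,"grip": 0},
    {"tx": -1.8,"ty": -0.8,"tz": 0,"wx": 0,"wy": 0,"wz": -10,"grip": 0},
    {"tx": -2.1,"ty": -0.9,"tz": 0,"wx": 0,"wy": 0,"wz": -12,"grip": 0},
    {"tx": -2.5,"ty": -1.1,"tz": 0,"wx": 0,"wy": 0,"wz": -14,"grip": 0},
    {"tx": -2.9,"ty": -1.2,"tz": 0,"wx": 0,"wy": 0,"wz": -16,"grip": 0},
    {"tx": -3.3,"ty": -1.3,"tz": 0,"wx": 0,"wy": 0,"wz": -18,"grip": 0},
    {"tx": -3.7,"ty": -1.3,"tz": 0,"wx": 0,"wy": 0,"wz": -20,"grip": 0},
  ],
)

```text
time: 5.85
tool_pos: [0.4805, -0.0294, 0.0101]
tool_rot: [-0.002, 0.337, 0.941, 0.0]
contact_force: [-5.9, 4.1, 5.1]
gripper_width: -0.004
```

Run:
```python
import sys; sys.path.insert(0,'.')
from h import *
from plant import monitor,grab_frame
s=monitor.state(); show(s)
for n in ["top","scene"]:
    f=grab_frame(n)
    cv2.imwrite(f"pics/{n}5.png",f["color"][:,:,::-1])
crop("top",5,265,95,125,105,6,"pics/t5c.png")
```

```text
t 5.85 pos [ 0.4805 -0.0294  0.0101] yaw 140.60 F [-5.9  4.1  5.1] w -0.00
```

View pics/t5c.png

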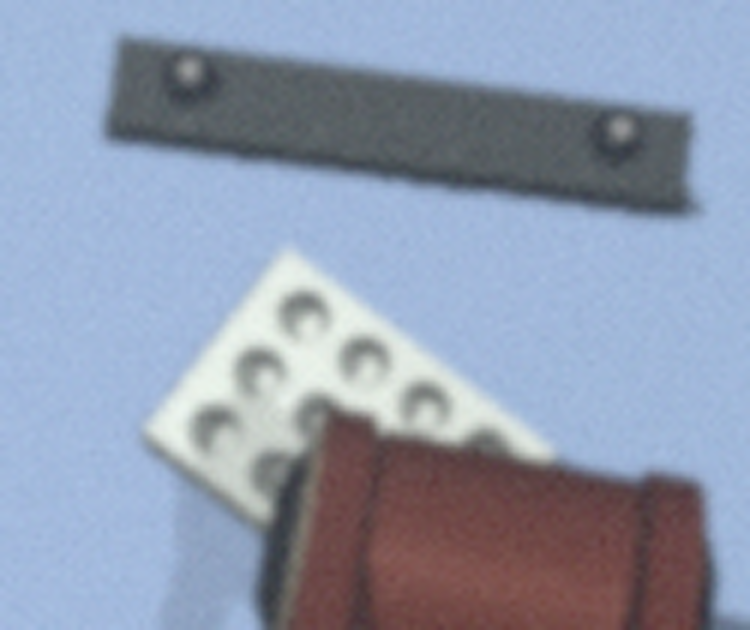

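Run:
```python
import sys; sys.path.insert(0,'.')
from h import *
loadcal()
from plant import monitor
blk([289.3,166.7],[313.2,136.3],monitor.state())
```

```text
w 0.0898 theta 51.2 C [ 0.5635 -0.0161]
in fence x -0.1087 y 0.0047  to go deg 30.3
tool in block u,n: -0.0626 0.0557
```

Call:
step_arm(
  series=[
    {"tx": -0.3,"ty": -0.2,"tz": 0,"wx": 0,"wy": 0,"wz": -2,"grip": 0},
    {"tx": -0.7,"ty": -0.4,"tz": 0,"wx": 0,"wy": 0,"wz": -4,"grip": 0},
    {"tx": -1,"ty": -0.5,"tz": 0,"wx": 0,"wy": 0,"wz": -6,"grip": 0},
    {"tx": -1.4,"ty": -0.7,"tz": 0,"wx": 0,"wy": 0,"wz": -8,"grip": 0},
    {"tx": -1.8,"ty": -0.8,"tz": 0,"wx": 0,"wy": 0,"wz": -10,"grip": 0},
    {"tx": -2.1,"ty": -0.9,"tz": 0,"wx": 0,"wy": 0,"wz": -12,"grip": 0},
    {"tx": -2.5,"ty": -1.1,"tz": 0,"wx": 0,"wy": 0,"wz": -14,"grip": 0},
    {"tx": -2.9,"ty": -1.2,"tz": 0,"wx": 0,"wy": 0,"wz": -16,"grip": 0},
    {"tx": -3.3,"ty": -1.3,"tz": 0,"wx": 0,"wy": 0,"wz": -18,"grip": 0},
    {"tx": -3.7,"ty": -1.3,"tz": 0,"wx": 0,"wy": 0,"wz": -20,"grip": 0},
  ],
)

```text
time: 6.78
tool_pos: [0.5005, -0.0633, 0.0098]
tool_rot: [-0.002, 0.168, 0.986, -0.0]
contact_force: [-7.9, 2.1, 7.9]
gripper_width: 0.0
```

Run:
```python
import sys; sys.path.insert(0,'.')
from h import *
from plant import monitor,grab_frame
s=monitor.state(); show(s)
for n in ["top","scene"]:
    f=grab_frame(n)
    cv2.imwrite(f"pics/{n}6.png",f["color"][:,:,::-1])
crop("top",6,265,95,125,105,6,"pics/t6c.png")
```

```text
t 6.78 pos [ 0.5005 -0.0633  0.0098] yaw 160.61 F [-7.9  2.1  7.9] w 0.00
```

View pics/t6c.png

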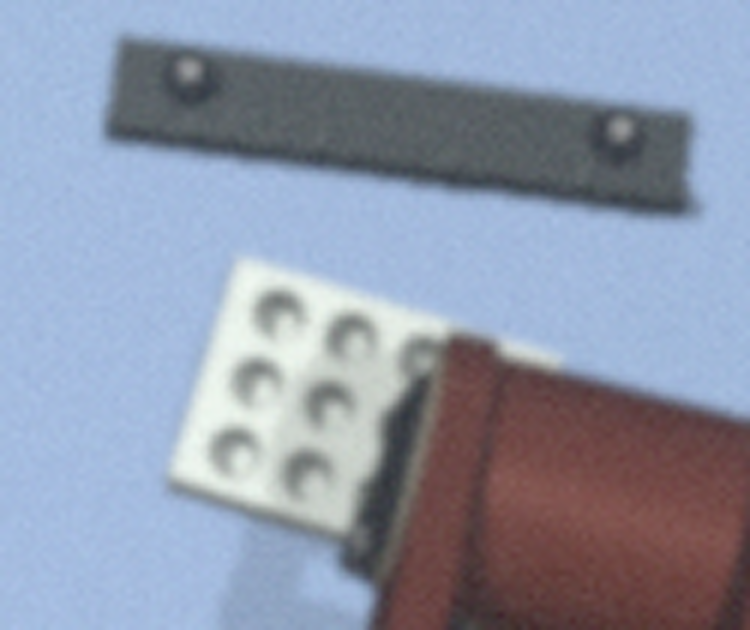

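Run:
```python
import sys; sys.path.insert(0,'.')
from h import *
loadcal()
from plant import monitor
s=monitor.state()
blk([293.7,175.8],[305,138],s)
P=unproj("top",[[305,138],[358.8,153.7]],.036); d=P[0]-P[1]; print(np.linalg.norm(d),np.degrees(np.arctan2(d[1],d[0])))
```

```text
w 0.0917 theta 72.5 C [ 0.5722 -0.0228]
in fence x -0.0991 y -0.0006  to go deg 9.0
tool in block u,n: -0.0605 0.0553
0.12881243231215417 72.63548240340148
```

Call:
step_arm(
  series=[
    {"tx": -0.3,"ty": -0.2,"tz": 0,"wx": 0,"wy": 0,"wz": -2,"grip": 0},
    {"tx": -0.7,"ty": -0.4,"tz": 0,"wx": 0,"wy": 0,"wz": -4,"grip": 0},
    {"tx": -1,"ty": -0.5,"tz": 0,"wx": 0,"wy": 0,"wz": -6,"grip": 0},
    {"tx": -1.4,"ty": -0.7,"tz": 0,"wx": 0,"wy": 0,"wz": -8,"grip": 0},
    {"tx": -1.5,"ty": -0.7,"tz": 0,"wx": 0,"wy": 0,"wz": -8.5,"grip": 0},
    {"tx": -1.5,"ty": -0.7,"tz": 0,"wx": 0,"wy": 0,"wz": -8.5,"grip": 0},
    {"tx": -0.5,"ty": -0.9,"tz": 0,"wx": 0,"wy": 0,"wz": -9,"grip": 0},
    {"tx": 0.6,"ty": -1.1,"tz": 0,"wx": 0,"wy": 0,"wz": -11,"grip": 0},
    {"tx": 1.6,"ty": -1.2,"tz": 0,"wx": 0,"wy": 0,"wz": -11,"grip": 0},
    {"tx": 1.6,"ty": -1.2,"tz": 0,"wx": 0,"wy": 0,"wz": -11,"grip": 0},
  ],
)

```text
time: 7.72
tool_pos: [0.4812, -0.0687, 0.0098]
tool_rot: [-0.0, 0.074, 0.997, 0.0]
contact_force: [0.0, -0.1, 0.0]
gripper_width: 0.003
```

Run:
```python
import sys; sys.path.insert(0,'.')
from h import *
from plant import monitor,grab_frame
s=monitor.state(); show(s)
for n in ["top","scene"]:
    f=grab_frame(n)
    cv2.imwrite(f"pics/{n}7.png",f["color"][:,:,::-1])
crop("top",7,265,95,125,105,6,"pics/t7c.png")
```

```text
t 7.72 pos [ 0.4812 -0.0687  0.0098] yaw 171.50 F [ 0.  -0.1  0. ] w 0.00
```

View pics/t7c.png

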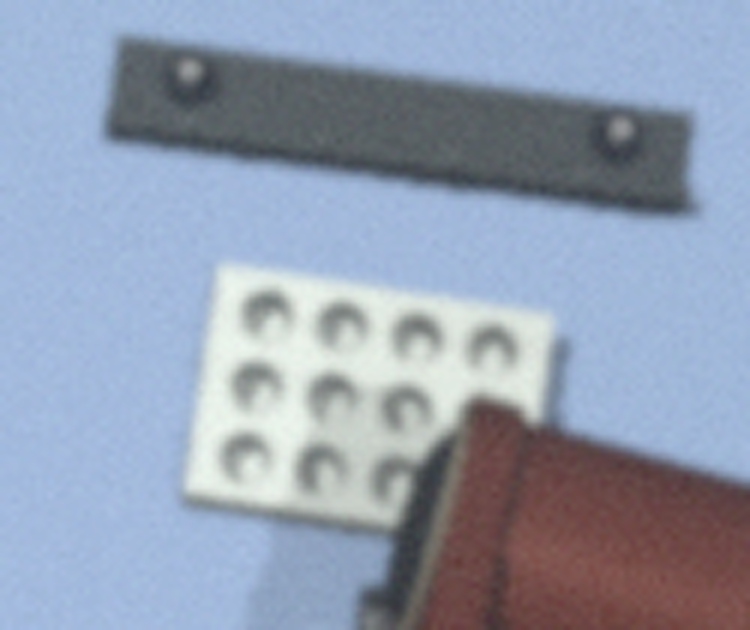

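Run:
```python
import sys; sys.path.insert(0,'.')
from h import *
loadcal()
from plant import monitor
s=monitor.state()
f=lambda a:np.array(a)/6+[265,95]
blk(f([186,497]),f([217,265]),s)
x,res=fit([("top",np.array([[-.045,.065,.036],[.045,.065,.036],[.045,-.065,.036]]),f([[186,497],[217,265],[553,315]]))],[.58,-.02,-.15]); print("fit",x[:2].round(4),np.degrees(x[2]),res.round(1))
fx,fr=fit([("top",np.array([[0,.115,.026],[0,-.115,.026]]),f([[108,133],[692,211]]))],[.67,-.037,-.15]); print("fence",fx[:2].round(4),np.degrees(fx[2]),fr.round(1))
a=fx[2];X=np.array([np.cos(a),np.sin(a)]);Y=np.array([-X[1],X[0]]);print("block in fence",(x[:2]-fx[:2])@X,(x[:2]-fx[:2])@Y)
# target tool: standoff 11+45+20 mm behind block centre along fence normal
p=x[:2]-X*(.045+.011+.025); print(p, rel(s,[p[0],p[1],.03],180+np.degrees(a)))
```

```text
w 0.0907 theta 81.4 C [ 0.5784 -0.0232]
in fence x -0.0929 y -0.0001  to go deg 0.1
tool in block u,n: -0.0598 0.0874
fit [ 0.5777 -0.023 ] -9.069546658348958 [-0.2 -0.1  0.1  0.2  0.1 -0.1]
fence [ 0.6708 -0.0378] -8.572115871698186 [-0.3 -0.   0.3  0. ]
block in fence -0.09424947637679626 0.0007130950868087988
[ 0.49759018 -0.01096148] (array([-0.58,  5.99, -1.94]), array([-0.  ,  0.08,  0.08]))
```

Call:
step_arm(
  series=[
    {"tx": 0,"ty": 2,"tz": -1,"wx": 0,"wy": 0,"wz": 0,"grip": 0},
    {"tx": 0,"ty": 4,"tz": -1,"wx": 0,"wy": 0,"wz": 0,"grip": 2},
    {"tx": 0,"ty": 5.5,"tz": -1,"wx": 0,"wy": 0,"wz": 0,"grip": 5},
    {"tx": 0,"ty": 6,"tz": -1,"wx": 0,"wy": 0,"wz": 0,"grip": 7.5},
    {"tx": 0,"ty": 6,"tz": -1,"wx": 0,"wy": 0,"wz": 0,"grip": 7.5},
    {"tx": 0,"ty": 6,"tz": -1,"wx": 0,"wy": 0,"wz": 0,"grip": 7.5},
    {"tx": 0,"ty": 6,"tz": -0.5,"wx": 0,"wy": 0,"wz": 0,"grip": 7.5},
    {"tx": 0,"ty": 6,"tz": 0,"wx": 0,"wy": 0,"wz": 0,"grip": 7.5},
    {"tx": 0,"ty": 6,"tz": 0.4,"wx": 0,"wy": 0,"wz": 0,"grip": 7.5},
    {"tx": 0,"ty": 6,"tz": 0.4,"wx": 0,"wy": 0,"wz": 0,"grip": 7.5},
  ],
)

```text
time: 8.65
tool_pos: [0.4907, -0.0104, 0.0048]
tool_rot: [-0.001, 0.074, 0.997, 0.0]
contact_force: [-0.8, 0.3, -0.4]
gripper_width: 0.877
```

Run:
```python
import sys; sys.path.insert(0,'.')
from h import *
from plant import monitor,grab_frame
s=monitor.state(); show(s)
for n in ["top","scene","wrist"]:
    f=grab_frame(n)
    cv2.imwrite(f"pics/{n}8.png",f["color"][:,:,::-1])
a=cv2.imread("pics/scene8.png")[150:285,140:320]; b=cv2.imread("pics/wrist8.png")
cv2.imwrite("pics/m8.png",np.hstack([cv2.resize(a,(400,300)),cv2.resize(b,(400,300))]))
```

```text
t 8.65 pos [ 0.4907 -0.0104  0.0048] yaw 171.51 F [-0.8  0.3 -0.4] w 0.88
```

View pics/m8.png

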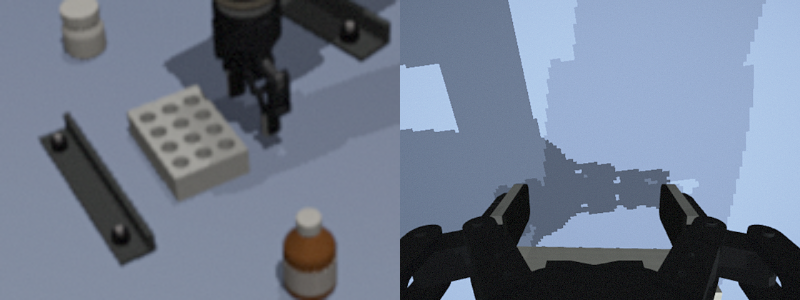

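Call:
step_arm(
  series=[
    {"tx": -1,"ty": 0,"tz": 0,"wx": 0,"wy": 0,"wz": 0,"grip": 7.5},
    {"tx": -2,"ty": 0,"tz": 0,"wx": 0,"wy": 0,"wz": 0,"grip": 7.5},
    {"tx": -2.8,"ty": 0,"tz": 0,"wx": 0,"wy": 0,"wz": 0,"grip": 7.5},
    {"tx": -3.3,"ty": 0,"tz": 0,"wx": 0,"wy": 0,"wz": 0,"grip": 7.5},
    {"tx": -3.8,"ty": 0,"tz": 0,"wx": 0,"wy": 0,"wz": 0,"grip": 7.5},
    {"tx": -4.3,"ty": 0,"tz": 0,"wx": 0,"wy": 0,"wz": 0,"grip": 7.5},
    {"tx": -4.8,"ty": 0,"tz": 0,"wx": 0,"wy": 0,"wz": 0,"grip": 7.5},
    {"tx": -5.3,"ty": 0,"tz": 0,"wx": 0,"wy": 0,"wz": 0,"grip": 7.5},
    {"tx": -5.8,"ty": 0,"tz": 0,"wx": 0,"wy": 0,"wz": 0,"grip": 7.5},
    {"tx": -6.3,"ty": 0,"tz": 0,"wx": 0,"wy": 0,"wz": 0,"grip": 7.5},
  ],
)

```text
time: 9.63
tool_pos: [0.5518, -0.0188, 0.0059]
tool_rot: [-0.004, 0.073, 0.997, 0.0]
contact_force: [-12.9, 1.1, 9.5]
gripper_width: 0.877
```

Run:
```python
import sys; sys.path.insert(0,'.')
from h import *
from plant import monitor,grab_frame
s=monitor.state(); show(s)
for n in ["top","scene","wrist"]:
    f=grab_frame(n)
    cv2.imwrite(f"pics/{n}9.png",f["color"][:,:,::-1])
crop("top",9,265,95,125,105,6,"pics/t9c.png")
crop("scene",9,150,180,130,100,6,"pics/s9c.png")
```

```text
t 9.63 pos [ 0.5518 -0.0188  0.0059] yaw 171.59 F [-12.9   1.1   9.5] w 0.88
```

View pics/t9c.png

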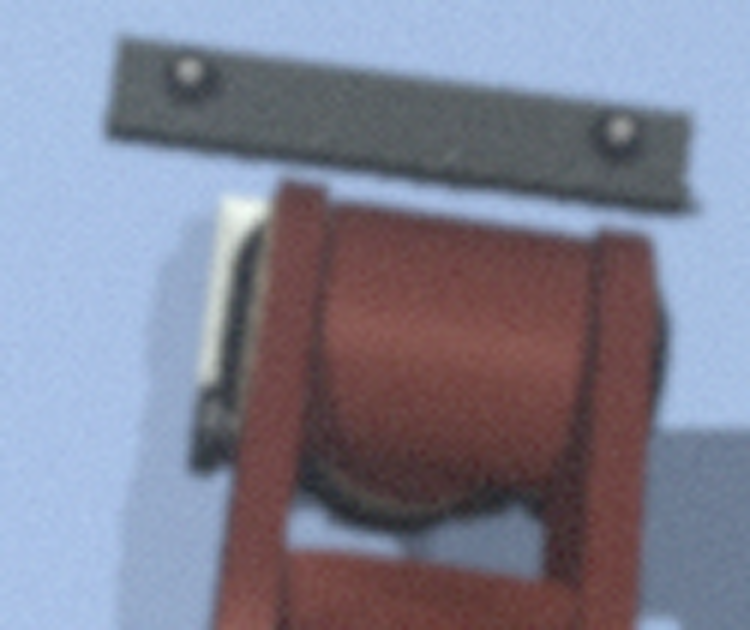

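View pics/s9c.png

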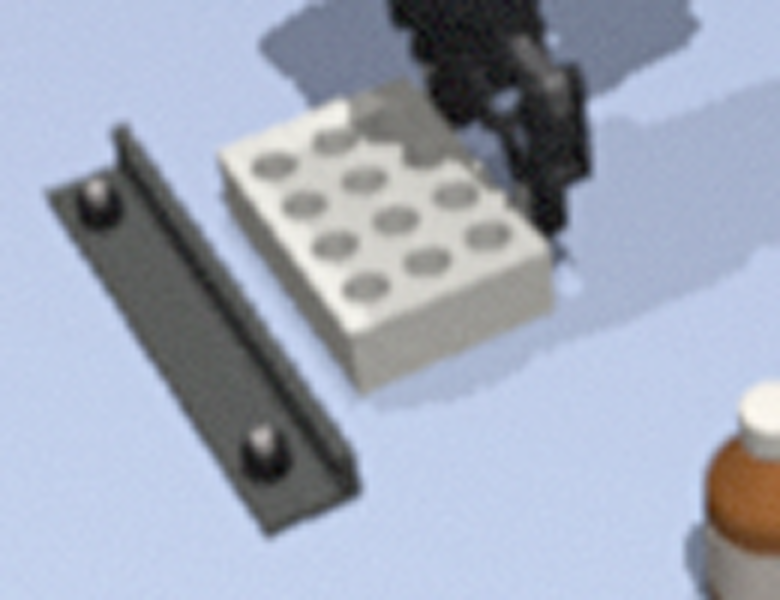

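Call:
step_arm(
  series=[
    {"tx": -0.3,"ty": 0,"tz": -0.1,"wx": 0,"wy": 0,"wz": 0,"grip": 7.5},
    {"tx": -0.6,"ty": 0,"tz": -0.1,"wx": 0,"wy": 0,"wz": 0,"grip": 7.5},
    {"tx": -0.9,"ty": 0,"tz": -0.1,"wx": 0,"wy": 0,"wz": 0,"grip": 7.5},
    {"tx": -1.1,"ty": 0,"tz": -0.1,"wx": 0,"wy": 0,"wz": 0,"grip": 7.5},
    {"tx": -1.3,"ty": 0,"tz": -0.1,"wx": 0,"wy": 0,"wz": 0,"grip": 7.5},
    {"tx": -1.5,"ty": 0,"tz": -0.1,"wx": 0,"wy": 0,"wz": 0,"grip": 7.5},
    {"tx": -1.6,"ty": 0,"tz": -0.1,"wx": 0,"wy": 0,"wz": 0,"grip": 7.5},
    {"tx": -1.7,"ty": 0,"tz": -0.1,"wx": 0,"wy": 0,"wz": 0,"grip": 7.5},
    {"tx": -1.8,"ty": 0,"tz": -0.1,"wx": 0,"wy": 0,"wz": 0,"grip": 7.5},
    {"tx": -1.9,"ty": 0,"tz": -0.1,"wx": 0,"wy": 0,"wz": 0,"grip": 7.5},
  ],
)

```text
time: 10.62
tool_pos: [0.5729, -0.0222, 0.0072]
tool_rot: [-0.0, 0.074, 0.997, 0.0]
contact_force: [-4.3, -0.1, -3.5]
gripper_width: 0.876
```

Run:
```python
import sys; sys.path.insert(0,'.')
from h import *
from plant import monitor,grab_frame
s=monitor.state(); show(s)
p,R=tool(s); a=np.radians(-8.57); X=np.array([np.cos(a),np.sin(a)]); print("tool to fence",(p[:2]-[.6708,-.0378])@X)
for n in ["top","scene"]:
    f=grab_frame(n)
    cv2.imwrite(f"pics/{n}10.png",f["color"][:,:,::-1])
crop("scene",10,150,180,130,100,6,"pics/s10c.png")
```

```text
t 10.62 pos [ 0.5729 -0.0222  0.0072] yaw 171.56 F [-4.3 -0.1 -3.5] w 0.88
tool to fence -0.09909606436712232
```

View pics/s10c.png

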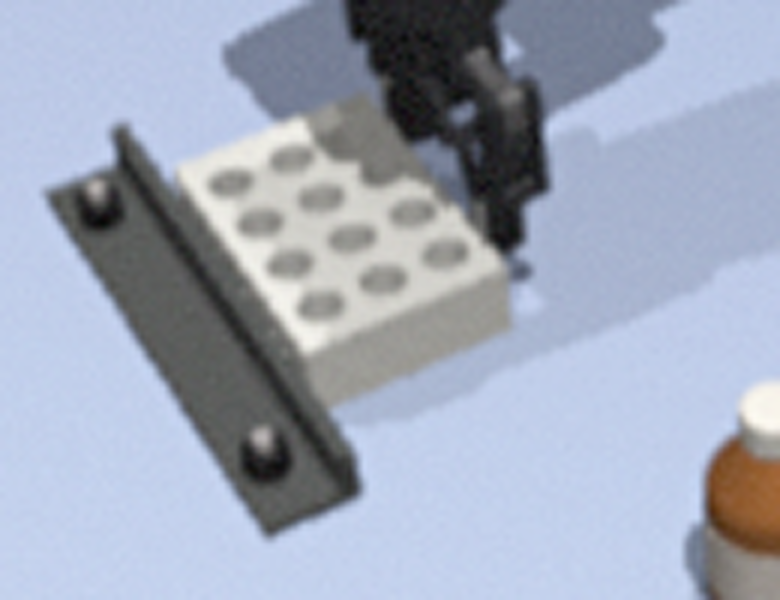

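Call:
step_arm(
  series=[
    {"tx": -0.05,"ty": 0,"tz": 0,"wx": 0,"wy": 0,"wz": 0,"grip": 7.5},
    {"tx": -0.1,"ty": 0,"tz": 0,"wx": 0,"wy": 0,"wz": 0,"grip": 7.5},
    {"tx": -0.15,"ty": 0,"tz": 0,"wx": 0,"wy": 0,"wz": 0,"grip": 7.5},
    {"tx": -0.2,"ty": 0,"tz": 0,"wx": 0,"wy": 0,"wz": 0,"grip": 7.5},
    {"tx": -0.25,"ty": 0,"tz": 0,"wx": 0,"wy": 0,"wz": 0,"grip": 7.5},
    {"tx": -0.3,"ty": 0,"tz": 0,"wx": 0,"wy": 0,"wz": 0,"grip": 7.5},
    {"tx": -0.3,"ty": 0,"tz": 0,"wx": 0,"wy": 0,"wz": 0,"grip": 7.5},
    {"tx": -0.3,"ty": 0,"tz": 0,"wx": 0,"wy": 0,"wz": 0,"grip": 7.5},
    {"tx": -0.3,"ty": 0,"tz": 0,"wx": 0,"wy": 0,"wz": 0,"grip": 7.5},
    {"tx": -0.3,"ty": 0,"tz": 0,"wx": 0,"wy": 0,"wz": 0,"grip": 7.5},
  ],
)

```text
time: 11.55
tool_pos: [0.5748, -0.0224, 0.0074]
tool_rot: [-0.002, 0.074, 0.997, 0.0]
contact_force: [-9.8, 0.5, 2.7]
gripper_width: 0.876
```

Run:
```python
import sys; sys.path.insert(0,'.')
from h import *
from plant import monitor,grab_frame
s=monitor.state(); show(s)
p,R=tool(s); a=np.radians(-8.57); X=np.array([np.cos(a),np.sin(a)]); print("tool to fence",(p[:2]-[.6708,-.0378])@X)
for n in ["top","scene"]:
    f=grab_frame(n)
    cv2.imwrite(f"pics/{n}11.png",f["color"][:,:,::-1])
crop("scene",11,150,180,130,100,6,"pics/s11c.png")
```

```text
t 11.55 pos [ 0.5748 -0.0224  0.0074] yaw 171.56 F [-9.8  0.5  2.7] w 0.88
tool to fence -0.09723632074998804
```

View pics/s11c.png

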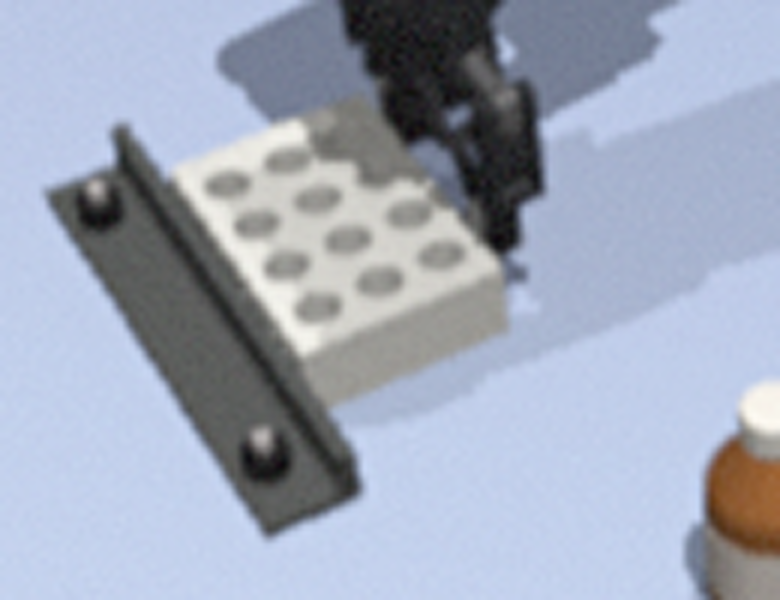

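Call:
step_arm(
  series=[
    {"tx": -0.05,"ty": 0,"tz": 0,"wx": 0,"wy": 0,"wz": 0,"grip": 7.5},
    {"tx": -0.1,"ty": 0,"tz": 0,"wx": 0,"wy": 0,"wz": 0,"grip": 7.5},
    {"tx": -0.15,"ty": 0,"tz": 0,"wx": 0,"wy": 0,"wz": 0,"grip": 7.5},
    {"tx": -0.2,"ty": 0,"tz": 0,"wx": 0,"wy": 0,"wz": 0,"grip": 7.5},
    {"tx": -0.25,"ty": 0,"tz": 0,"wx": 0,"wy": 0,"wz": 0,"grip": 7.5},
    {"tx": -0.3,"ty": 0,"tz": 0,"wx": 0,"wy": 0,"wz": 0,"grip": 7.5},
    {"tx": -0.3,"ty": 0,"tz": 0,"wx": 0,"wy": 0,"wz": 0,"grip": 7.5},
    {"tx": -0.3,"ty": 0,"tz": 0,"wx": 0,"wy": 0,"wz": 0,"grip": 7.5},
    {"tx": -0.3,"ty": 0,"tz": 0,"wx": 0,"wy": 0,"wz": 0,"grip": 7.5},
    {"tx": -0.3,"ty": 0,"tz": 0,"wx": 0,"wy": 0,"wz": 0,"grip": 7.5},
  ],
)

```text
time: 12.48
tool_pos: [0.5747, -0.0224, 0.0074]
tool_rot: [-0.006, 0.074, 0.997, 0.0]
contact_force: [-20.7, 2.3, 14.5]
gripper_width: 0.88
```

Call:
step_arm(
  series=[
    {"tx": 0.1,"ty": 0,"tz": 0,"wx": 0,"wy": 0,"wz": 0,"grip": 7.5},
    {"tx": 0.3,"ty": 0,"tz": 0,"wx": 0,"wy": 0,"wz": 0,"grip": 7.5},
    {"tx": 0.6,"ty": 0,"tz": 0,"wx": 0,"wy": 0,"wz": 0,"grip": 7.5},
    {"tx": 1.2,"ty": 0,"tz": 0,"wx": 0,"wy": 0,"wz": 0,"grip": 7.5},
    {"tx": 2.5,"ty": 0,"tz": 0,"wx": 0,"wy": 0,"wz": 0,"grip": 7.5},
    {"tx": 4.5,"ty": 0,"tz": 0,"wx": 0,"wy": 0,"wz": 0,"grip": 7.5},
    {"tx": 6,"ty": 0,"tz": -1,"wx": 0,"wy": 0,"wz": 0,"grip": 7.5},
    {"tx": 7,"ty": 0,"tz": -4,"wx": 0,"wy": 0,"wz": 0,"grip": 7.5},
    {"tx": 8,"ty": 0,"tz": -8,"wx": 0,"wy": 0,"wz": 0,"grip": 7.5},
    {"tx": 9,"ty": 0,"tz": -12,"wx": 0,"wy": 0,"wz": 0,"grip": 7.5},
  ],
)

```text
time: 13.32
tool_pos: [0.4895, -0.0098, 0.1287]
tool_rot: [0.001, 0.074, 0.997, -0.0]
contact_force: [2.0, -0.2, 0.3]
gripper_width: 0.881
```

Call:
step_arm(
  series=[
    {"tx": 1,"ty": 0,"tz": -4,"wx": 0,"wy": 0,"wz": 0,"grip": 7.5},
    {"tx": 2,"ty": -3,"tz": -6,"wx": 0,"wy": 0,"wz": 0,"grip": 7.5},
    {"tx": 3,"ty": -6,"tz": -8,"wx": 0,"wy": 0,"wz": 0,"grip": 7.5},
    {"tx": 4,"ty": -9,"tz": -10,"wx": 0,"wy": 0,"wz": 0,"grip": 7.5},
    {"tx": 4,"ty": -12,"tz": -10,"wx": 0,"wy": 0,"wz": 0,"grip": 7.5},
    {"tx": 4,"ty": -15,"tz": -10,"wx": 0,"wy": 0,"wz": 0,"grip": 7.5},
    {"tx": 4,"ty": -18,"tz": -10,"wx": 0,"wy": 0,"wz": 0,"grip": 7.5},
    {"tx": 4,"ty": -21,"tz": -10,"wx": 0,"wy": 0,"wz": 0,"grip": 7.5},
    {"tx": 4,"ty": -24,"tz": -10,"wx": 0,"wy": 0,"wz": 0,"grip": 7.5},
    {"tx": 4,"ty": -27,"tz": -10,"wx": 0,"wy": 0,"wz": 0,"grip": 7.5},
  ],
)

```text
time: 14.15
tool_pos: [0.4111, -0.2733, 0.2289]
tool_rot: [0.002, 0.074, 0.997, -0.002]
contact_force: [1.0, 1.0, -0.5]
gripper_width: 0.878
```

Run:
```python
import sys; sys.path.insert(0,'.')
from h import *
from plant import monitor,grab_frame
s=monitor.state(); show(s)
for n in ["top","scene"]:
    f=grab_frame(n)
    cv2.imwrite(f"pics/{n}12.png",f["color"][:,:,::-1])
crop("top",12,270,90,125,90,6,"pics/t12c.png")
crop("scene",12,150,180,130,100,6,"pics/s12c.png")
```

```text
t 14.15 pos [ 0.4111 -0.2733  0.2289] yaw 171.54 F [ 1.   1.  -0.5] w 0.88
```

View pics/t12c.png

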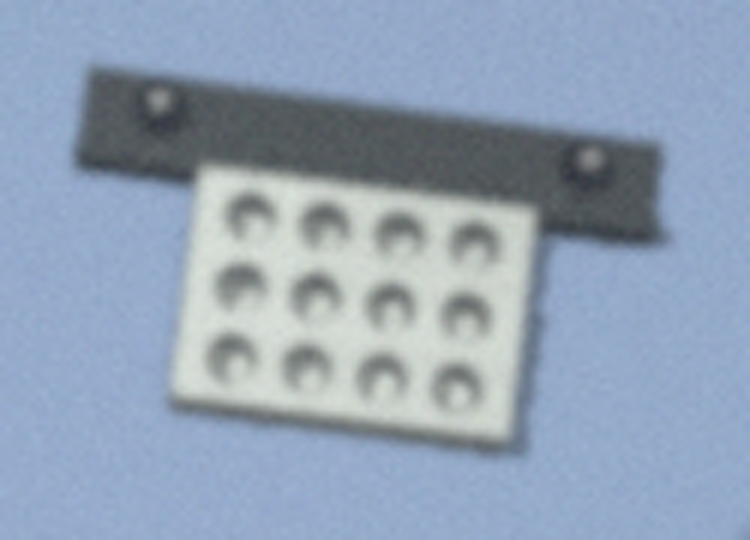

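View pics/s12c.png

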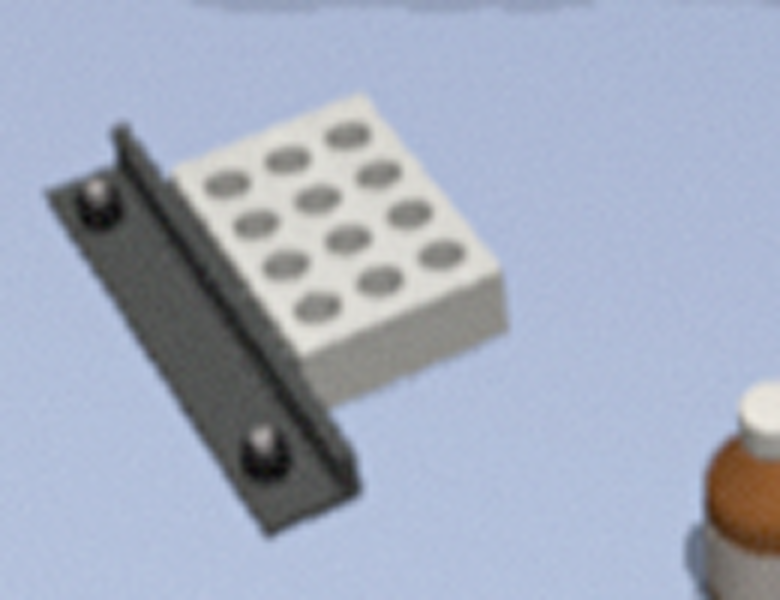

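View pics/top12.png

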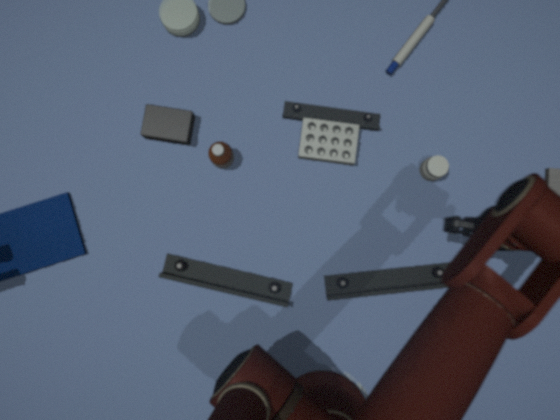

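The top crop shows the block's top at (199,163)–(539,207)–(513,443)–(172,402), up against the bar. The fence ends show on both sides, at (80,163) and (660,241). I'll check the angle and gap with line fits.

Run:
```python
import sys; sys.path.insert(0,'.')
from h import *
loadcal()
def edge(img,p,q,n=60,half=4,chan=None):
    """subpixel edge pts along segment p-q, scan normal; returns fitted pts"""
    g=cv2.GaussianBlur(cv2.cvtColor(img,cv2.COLOR_BGR2GRAY).astype(np.float32),(0,0),0.8)
    p,q=np.array(p,float),np.array(q,float); d=(q-p)/np.linalg.norm(q-p); nn=np.array([-d[1],d[0]])
    out=[]
    t=np.arange(-half,half+.01,.1)
    for a in np.linspace(.06,.94,n):
        pts=(p+a*(q-p))+t[:,None]*nn
        v=cv2.remap(g,pts[:,0].astype(np.float32)[None],pts[:,1].astype(np.float32)[None],cv2.INTER_LINEAR)[0]
        dv=np.abs(np.gradient(v)); i=dv.argmax(); 
        out.append(pts[i])
    out=np.array(out,np.float32)
    l=cv2.fitLine(out,cv2.DIST_HUBER,0,.01,.01).ravel()
    D,O=l[:2],l[2:]
    e=(out-O)@np.array([-D[1],D[0]])
    return O+D*((p-O)@D), O+D*((q-O)@D), e.std()
f=lambda a:np.array(a)/6+[270,90]
im=cv2.imread("pics/top12.png"); im0=cv2.imread("pics/top0.png")
def ang(P): d=P[0]-P[1]; return np.degrees(np.arctan2(d[1],d[0]))
for nm,i,a,b,z in [("blk front",im,f([199,163]),f([539,207]),.036),("blk back",im,f([172,402]),f([513,443]),.036),("fence front (clear)",im0,f([80,163]),f([660,241]),.026),("fence rear foot",im0,f([92,68]),f([660,143]),.004)]:
    A,B,e=edge(i,a,b); P=unproj("top",[A,B],z); print(nm,P[:,:2].round(4).tolist(),"ang %.2f"%ang(P),"std %.2f"%e)
for nm,a,b in [("blk L",f([199,163]),f([172,402])),("blk R",f([539,207]),f([513,443]))]:
    A,B,e=edge(im,a,b); P=unproj("top",[A,B],.036); print(nm,"ang %.2f"%ang(P),"std %.2f"%e)
x,res=fit([("top",BT[[3,0,1,2]]*1,f([[172,402],[199,163],[539,207],[513,443]]))],[.62,-.03,-.15])
print("blk",x[:2].round(4),np.degrees(x[2]).round(2),res.round(1))
a=np.radians(-8.57);X=np.array([np.cos(a),np.sin(a)]);Y=np.array([-X[1],X[0]]);d=x[:2]-[.6708,-.0378];print("in fence",d@X,d@Y)
```

```text
blk front [[0.685, 0.0287], [0.6659, -0.102]] ang 81.66 std 0.22
blk back [[0.5953, 0.0403], [0.5757, -0.0896]] ang 81.41 std 0.29
fence front (clear) [[0.686, 0.0748], [0.6509, -0.1496]] ang 81.10 std 0.29
fence rear foot [[0.7333, 0.0688], [0.6992, -0.1559]] ang 81.38 std 0.29
blk L ang -8.90 std 1.92
blk R ang -9.05 std 0.28
blk [ 0.6287 -0.0304] -7.91 [ 0.3 -0.7  0.4  1.  -0.4  0.5 -0.3 -0.7]
in fence -0.04272957037117069 0.001060617082982155
```

The force reading and the line fits agree that it is flush: edge angles are 81.0–81.7° for the block and 81.1–81.4° for the fence. There is plenty of time left, so I'll take one close look straight down the seam with the wrist camera, held high.

Call:
step_arm(
  series=[
    {"tx": -2.9,"ty": 2.7,"tz": 0,"wx": 0,"wy": 0,"wz": 0,"grip": 7.5},
    {"tx": -5.8,"ty": 5.4,"tz": 0,"wx": 0,"wy": 0,"wz": 0,"grip": 7.5},
    {"tx": -8.7,"ty": 8.1,"tz": 0,"wx": 0,"wy": 0,"wz": 0,"grip": 7.5},
    {"tx": -11.6,"ty": 10.8,"tz": 0,"wx": 0,"wy": 0,"wz": 0,"grip": 7.5},
    {"tx": -14.5,"ty": 13.5,"tz": 0,"wx": 0,"wy": 0,"wz": 0,"grip": 7.5},
    {"tx": -17.4,"ty": 16.2,"tz": 0,"wx": 0,"wy": 0,"wz": 0,"grip": 7.5},
    {"tx": -20.3,"ty": 18.9,"tz": 0,"wx": 0,"wy": 0,"wz": 0,"grip": 7.5},
    {"tx": -23.2,"ty": 21.6,"tz": 0,"wx": 0,"wy": 0,"wz": 0,"grip": 7.5},
    {"tx": -26.1,"ty": 24.3,"tz": 0,"wx": 0,"wy": 0,"wz": 0,"grip": 7.5},
    {"tx": -29,"ty": 27,"tz": 0,"wx": 0,"wy": 0,"wz": 0,"grip": 7.5},
  ],
)

```text
time: 15.08
tool_pos: [0.7393, -0.044, 0.2285]
tool_rot: [0.002, 0.073, 0.997, 0.0]
contact_force: [-0.1, -0.7, 0.2]
gripper_width: 0.876
```

Run:
```python
import sys; sys.path.insert(0,'.')
from h import *
from plant import monitor,grab_frame
s=monitor.state(); show(s)
f=grab_frame("wrist"); cv2.imwrite("pics/wrist13.png",f["color"][:,:,::-1])
setcal("wrist",f); K,r,t=CAL["wrist"]; print(-cv2.Rodrigues(r)[0].T@t)
json.dump([a.tolist() for a in CAL["wrist"]],open("w13.json","w"))
print(proj("wrist",[[.6708,-.0378,.026],[.688,.0759,.026],[.6537,-.1515,.026]]))
```

```text
t 15.08 pos [ 0.7393 -0.044   0.2285] yaw 171.62 F [-0.1 -0.7  0.2] w 0.88
[ 0.67125704 -0.03424391  0.37210557]
[[268.05152908 108.22020751]
 [390.80697092 108.68115873]
 [145.23141841 107.86861695]]
```

View pics/wrist13.png

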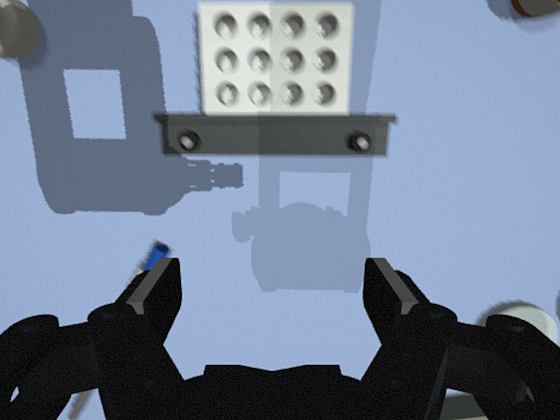

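Run:
```python
import sys; sys.path.insert(0,'.')
from h import *
crop("wrist",13,145,90,260,45,3,"pics/w13a.png")
im=cv2.imread("pics/wrist13.png")
a=cv2.resize(im[98:128,150:240],None,fx=8,fy=8,interpolation=cv2.INTER_CUBIC); b=cv2.resize(im[98:128,310:400],None,fx=8,fy=8,interpolation=cv2.INTER_CUBIC)
cv2.imwrite("pics/w13b.png",np.vstack([a,b]))
```

```text
(no output)
```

View pics/w13b.png

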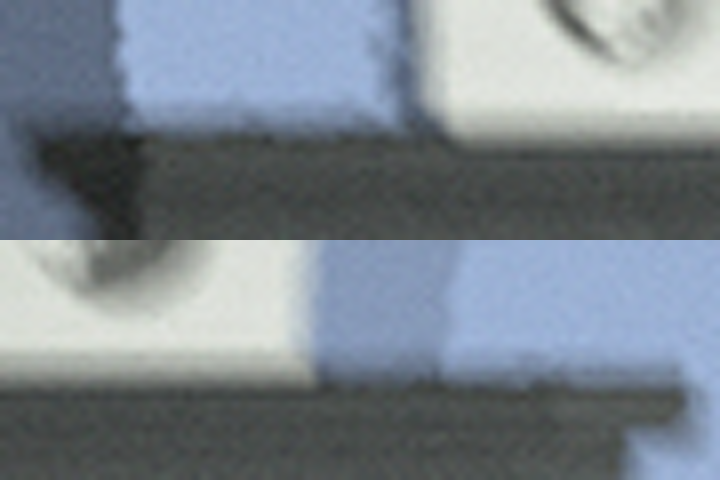

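In the seam view, no strip of bench shows between the block's front edge (rows ≈116) and the bar at either end. Both block ends, at columns ≈203 and ≈350, lie well inside the bar ends at ≈155 and ≈395. I'll compare the bystanders with the first picture before handing in.

Run:
```python
import sys; sys.path.insert(0,'.')
from h import *
from plant import monitor
s=monitor.state(); show(s)
a=cv2.imread("pics/top0.png"); b=cv2.imread("pics/top12.png")
for n,(x,y,w,h) in {"bottle":(203,135,38,38),"jar":(417,150,36,34),"tipbox":(136,98,64,52)}.items():
    r=cv2.matchTemplate(b[y-6:y+h+6,x-6:x+w+6],a[y:y+h,x:x+w],cv2.TM_CCOEFF_NORMED); _,v,_,l=cv2.minMaxLoc(r); print(n,round(v,3),np.array(l)-6)
```

```text
t 15.13 pos [ 0.7433 -0.0394  0.2263] yaw 171.84 F [-2.4  2.1 -0.2] w 0.88
bottle 0.997 [0 0]
jar 0.981 [0 0]
tipbox 0.995 [0 0]
```

Run:
```python
from plant import manip, monitor
print(manip.job_done()); print(monitor.state()["time"])
```

```text
the job is handed in; nothing more can be done
None
the job is handed in; nothing more can be done
```

The block is against the smallest fence with one long side flush, its centre about 1 mm from the fence's middle, and I handed the job in at about 15 s. I turned it about 83° with the shut fingertips low on its long side, following the turn in steps. Then I pushed it square up to the fence with the opened fingers and took the hand away to about 0.23 m up.

**Last checks:**
- **Contact:** over the last 3 mm of commanded push the fingertips stayed put while the push force rose from 9.8 N to 20.7 N, so the block was stopped by the fence.
- **Angle:** the block's edges fit at 81.0–81.7° and the fence's at 81.1–81.4°. A corner-based fit of the block's yaw came out about 0.7° off the fence, with about 1 pixel of error, so I trusted the line fits.
- **Seam:** from straight above with the wrist camera, no bench shows between block and bar at either end. Both ends lie well inside the fence ends.
- **Bystanders:** the bottle, jar and tip box show no shift (0 pixels) from the first picture.

**Disagreements:** the cameras put the block's face about 1–2 mm "into" the fence, which is within the calibration error. While pushing, I read upward forces on the tool of up to about 14 N, from the fingers rubbing on the block's side. All forces read at the end of each move stayed under 30 N.

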